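# Hold the amber glass standard in the photometer's light path

## Task

Take an amber reading on the small rail photometer: slide the lamp head and the detector head along the rail until the nose of each butts against the blue-grey cell holder between them. Then lift the amber glass cell out of the white rack, gripping it only by its two frosted sides and never touching its clear end windows with the fingers, and lower it upright into the holder's well, windows facing the two heads, pressing it fully down against the spring lifter. Finish while still gripping the cell and holding it down (it springs up out of the light path if let go), and leave the green and blue cells standing in the rack.

Things in the scene. Friction and masses are not known exactly. Their poses are not given: they have to be found in the camera images.
- bench: The photometer, fixed to the worktop: dark base plate 100 x 290 x 10 mm, aluminium rail along its y axis (rail top at height 22 mm), blue-grey cell holder 44 (x) x 40 (y) mm fixed in its middle, holder top at height 58 mm. Origin: centre of its underside, on the worktop; x across the rail, y along the rail (the light path) towards the lamp head. Light path at height 48 mm.
- well (a point): Centre of the well's mouth, in the holder's top face, 58 mm above the worktop; axes as the bench. Well 15 (x) x 25 (y) mm (1.25 mm play each side of a cell) with a small lead-in chamfer. The lifter's plate is 10 mm below the mouth at rest, 22 mm when pressed home; a cell then still stands 23 mm out.
- lamp_head (a joint): Slide of the lamp head (light grey housing with fins, on the +y side of the holder), m: 0 = home, nose butting on the holder; grows to 0.040 as it stands off along +y. About 1.5 N of friction; it stays where it is left.
- lamp_push (a point): Centre of the lamp head's outer end face (away from the holder), 48 mm above the worktop; axes as the bench. Housing 42 (x) x 46 (y) mm, top at 63 mm (fins 66 mm). This point is 71 mm from the holder's centre when home. Push here towards the holder, or grip the housing across x.
- detector_head (a joint): Slide of the detector head (black housing with a small display on top, on the -y side of the holder), m: 0 = home, nose butting on the holder; grows to 0.040 as it stands off along -y. About 1.5 N of friction; it stays where it is left.
- detector_push (a point): Centre of the detector head's outer end face (away from the holder), 48 mm above the worktop; axes as the bench. Same sizes as the lamp head, its top 64 mm above the worktop; 71 mm from the holder's centre when home.
- lifter (a joint): Steel lifter plate in the well, m: 0 = up, 0.012 = pressed fully down to its stop. A spring lifts it: about 2 N to start it, 4.4 N at the stop.
- cell_rack: White plastic rack 42 (x) x 126 (y) x 22 mm with three slots in a row along y, 40 mm apart, each 16 mm deep, holding one cell each. Fixed to the worktop. Origin: centre of its underside.
- cell_amber: The amber cell, a solid glass standard 12.5 (x) x 22.5 (y) x 45 (z) mm, 30 to 50 g, standing in one of the rack's three slots with 29 mm showing (underside 6 mm, top 51 mm above the worktop). Origin: centre of its underside; z up; y its long way, through the windows, along the rack's y.
- amber_frosted: The two whitish frosted sides of the amber cell: the large faces 22.5 x 45 mm that look along its x axis, 12.5 mm apart. The only faces to be gripped. Same origin and axes as the amber cell.
- amber_windows: The two clear windows of the amber cell: its narrow end faces that look along its y axis, 22.5 mm apart and fused between the frosted sides. Not to be touched by the fingers. Same origin and axes as the amber cell.
- cell_green: The green cell, same make and size; stays in the rack. Origin: centre of its underside.
- cell_blue: The blue cell, same make and size; stays in the rack. Origin: centre of its underside.
Not all that is in view belongs to the job. What is shaped like the cell_amber but black, brown or pink is not meant.

How it is judged:
On the way, in this order (a step that is already met when the one before it is completed fails the run):
1. lamp head and detector head both slid home, noses against the cell holder (within 2 mm) (value of joint each of lamp_head, detector_head below 0.002 m), for 0.2 s.
2. the amber cell is lifted clear of the rack, gripped by its frosted sides (z of cell_amber in the frame of cell_rack above 0.024 m and contact force between the fingers and amber_frosted above 5 N and contact force between cell_amber and cell_rack below 0.1 N), for 0.2 s.
At the end, for the whole second after the job is handed in: Heads within 2 mm of home; amber cell in the well within 3 mm of centre, 0.1 rad of upright, 0.12 rad of the rail, underside 19.5 mm or more below the mouth, lifter over 10 mm down; cell at rest, frosted sides gripped (over 5 N); green and blue cells within 10 mm of their start (all of step 1 and value of joint lifter above 0.01 m and contact force between cell_amber and lifter above 1.5 N and horizontal distance between cell_amber and well below 0.003 m and z of cell_amber in the frame of well below -0.0195 m and angle between cell_amber's own z axis and vertical below 0.1 rad and angle between the y axis of cell_amber and the y axis of bench, either way round below 0.12 rad and contact force between the fingers and amber_frosted above 5 N and linear speed of cell_amber below 0.02 m/s and distance of each of cell_green, cell_blue from where it was at the start of the episode below 0.01 m); the arm keeps its last pose, push and grip.
It fails at once if the fingers touch the clear windows of the amber cell (contact force between the fingers and amber_windows above 0.5 N).
It fails at once if the green or the blue cell is pulled out of its place in the rack (15 mm) (distance of any of cell_green, cell_blue from where it was at the start of the episode above 0.015 m).
It also fails if it takes over 54 s, if anything falls off the work surface, if the arm or the gripper's body presses on something with over 40 N, if the wrist force passes 120 N, or if a joint passes its speed limit or range.

## Robot

A 6-joint arm with a two-finger parallel gripper is mounted at the origin on a cart in front of the work surface, level with it; the furniture and walls round the work are solid. World frame = base frame: x ahead of the robot, y to its left, z up, the work surface at z = 0. Lengths are in m, angles in rad, forces in N, time in s.
With the tool pointing down it reaches from about 0.35 to 1 m from the base axis. Payload 7.1 kg.
Tool frame: the origin (TCP) lies between the finger pads; the fingertips stand 8 mm ahead of it and the grasp point (between the pads) lies 11 mm behind it; z points along the fingers, y is the line along which they close (so a half turn about z gives the same grasp; the last joint's range is limited). The gripper opens to 85 mm and grips with 20 to 120 N. Pads are 22 mm wide; open, the fingers measure 114 mm over their backs; the gripper's body (76 mm by 85 mm) begins 54 mm behind the grasp point. The pads swing forward as they close: fully open they stand 13 mm farther back than shut.
Start: joints at [1.082, 0.423, 1.63, -0, 1.089, -0.019], TCP at [0.283, 0.557, 0.239] pointing down, gripper open.
Joint ranges: [-3, 3], [-0.9, 2.11], [0.09, 2.58], [-1.31, 4.45], [0.11, 2.69], [-2.54, 2.54]. Speed limits (rad/s): [2.39, 2.39, 3.01, 3.14, 3.14, 3.14].

## Interface

Orientations are given as a unit quaternion [w, x, y, z].
In Python, from rig import manip, viewer, models gives the robot as it stands.
- The arm moves only by the shell command python3 -m handwheel 'ROWS' [FORCE]. ROWS is JSON, a list that holds one entry, the list of rows, each a list of 7 numbers: the shift along the tool's x, y, z in units of 0.25 m (1.0 is 0.25 m), then the turn, a rotation vector about the tool's x, y, z in units of pi rad (1.0 is pi rad), then the opening, from -1 (shut) to 1 (fully open). In form: [[[x, y, z, rx, ry, rz, jaw], ...]]. A call has exactly 8 rows; each row is the pose to reach, as a shift and turn from the pose commanded when the call began, along the tool's axes at that moment, turning the shorter way round; what a row does not reach only later rows make up. A row lasts 1/10 s, in which the tool goes at most 50 mm and 8.59 degrees, less where a joint would pass 70% of its speed; a pose out of reach is approached as far as the arm can. A call with a number of a shift or a turn outside -1 to 1 is refused whole. A call with a gripper value outside its range is refused whole. The fingers move at their own pace and stop on an object; FORCE is the grip in N (left out, the last holds). Time passes only in rows, so rows that repeat a pose let the fingers close, or fill a call up. It gives the time, the measured TCP pose, the force, the opening and the grip force at its end, in the units of the state.
- manip.observe(): the state, without advancing time (a new reading comes with each control period).
- viewer.read_camera(name): name is "side" or "top" or "wrist"; returns the picture (400x640x3 uint8, red, green, blue); there is no depth.
- viewer.camera_params(name): a dict with "fx", "fy", "cx", "cy" (pixels), "eye" and "orientation" of the camera in the world; the wrist camera has in their place "hand_eye" (4x4, takes a point from camera to tool coordinates, whose origin is the TCP and whose axes are the flange's). Camera axes: x right, y down, z forward; pixel columns grow to the right and rows downward; lengths in m; the calibration is good to about 2 mm. A picture is of the moment at which its call begins: read the wrist's pose just before it. camera_params takes no time and is no camera call.
- manip.sign_off(): hands the job in; it is judged then, once.
Trained networks look in the newest picture that a camera, given by its name, has taken for a name from the list of things; names that differ only in an ending like _2 or _b are one class to them, and where a whole thing is asked for, a point or a joint stands for the part that bears it (a point fixed in the world has none). Each returns a list of dicts, best first, with "p" (0 to 1); they miss things now and then, are a little off and sometimes report something else, mostly with a low value. They report only what shows in the picture. A call takes as long as a camera call. They do not tell look-alikes from the thing itself.
- models.outline_of(camera, label): "mask" (400x640 bool, what is visible of it) and "extent" ([centre column, centre row, width, height] in pixels, round what is visible of it).
- models.landmark_of(camera, label): "uv" ([column, row] in pixels: a listed point, or the origin of a listed thing).
The state is a dict: "time": time; "joint_pos": joint angles; "qd": joint speeds; "effort": joint torques, N m; "tcp_pos": TCP position; "tcp_rot": TCP orientation; "wrist_force": force on the tool from outside, world axes, zero at the start; "ft_torque": the same for the moment, N m; "width": finger opening in m; "grasp_force": force on a finger pad.
Only numpy, scipy, OpenCV 4.12 (cv2) and the standard library are available. Lean on these libraries where they do the work, as an engineer would, in place of code of your own. Each camera call takes 0.05 s, during which the arm holds its last target. There are 200 camera calls.

## Working session

There is one attempt and no reset: what is moved stays moved. The work goes in short steps, Python scripts to look and compute and a shell command to move; the robot and the scene stay as the last step left them, time stands still between calls to the robot, and variables do not carry over. Pictures are saved under pics/ and viewed, at most 10 in all, crops included, and the job is handed in when it is done.

```bash
ls; mkdir -p pics
cat > h.py <<'E'
import numpy as np, cv2
from rig import manip, viewer, models
from scipy.spatial.transform import Rotation as R
def rot(q): return R.from_quat([q[1],q[2],q[3],q[0]]).as_matrix()
def ray(cam,uv):
    c=viewer.camera_params(cam); d=np.array([(uv[0]-c['cx'])/c['fx'],(uv[1]-c['cy'])/c['fy'],1])
    if 'hand_eye' in c:
        s=manip.observe(); H=np.array(c['hand_eye']); T=rot(s['tcp_rot'])
        return T@H[:3,3]+np.array(s['tcp_pos']), T@H[:3,:3]@d
    o=np.array(c['orientation']); o=rot(o) if o.size==4 else o
    return np.array(c['eye']), o@d
def atz(cam,uv,z):
    e,d=ray(cam,uv); return e+d*(z-e[2])/d[2]
def save(cam,name):
    im=viewer.read_camera(cam); cv2.imwrite('pics/'+name,im[:,:,::-1]); return im
E
python3 - <<'E'
from h import *
print(manip.observe())
for c in ['top','side']:
    save(c,c+'0.png'); p=viewer.camera_params(c); print(c,p)
    for l,z in [('well',.058),('lamp_push',.048),('detector_push',.048),('cell_amber',.006),('cell_rack',0),('bench',0),('cell_green',.006),('cell_blue',.006)]:
        for r in models.landmark_of(c,l)[:3]: print(l,np.round(r['uv'],1),round(r['p'],2),atz(c,r['uv'],z).round(4))
print(viewer.camera_params('wrist'))
E
```

```text
pics
{'time': 0.0, 'joint_pos': array([ 1.08203149e+00,  4.23855037e-01,  1.63068305e+00, -6.17872644e-06,
        1.08860039e+00, -1.89944795e-02]), 'qd': array([-1.78879975e-03, -3.23791687e-04, -9.43590897e-05, -8.50084922e-04,
       -1.50596588e-04,  2.63904971e-04]), 'effort': array([-2.43149494e-03, -5.57379198e+01, -2.81735981e+01, -2.28005965e-04,
        7.52246473e-03,  2.55572007e-05]), 'tcp_pos': array([0.28265196, 0.55683863, 0.23853955]), 'tcp_rot': array([-1.91476278e-04,  2.32729856e-01,  9.72541113e-01, -7.48820315e-04]), 'wrist_force': array([-0.00060765,  0.23308208,  0.28125763]), 'ft_torque': array([ 0.00684918, -0.0217921 , -0.00957934]), 'grasp_force': 0.0, 'width': 0.085116509147441}
top {'fx': 400.2889274517274, 'fy': 400.2889274517274, 'cx': 324.065420255632, 'cy': 203.491127562038, 'eye': array([0.39537435, 0.17973192, 1.0048602 ]), 'orientation': array([ 0.06043643, -0.69549789,  0.71255273, -0.06999092])}
well [402.6 233.3] 0.73 [ 0.4957 -0.0203  0.058 ]
lamp_push [354.4 242. ] 0.61 [0.4787 0.0943 0.048 ]
detector_push [445.5 233.5] 0.88 [ 0.4938 -0.1259
[... 897 characters left out ...]
258.7 288.3] 0.75 [0.605 0.407 0.006]
cell_amber [301.4 330.9] 0.68 [0.5025 0.4767 0.006 ]
cell_amber [303.9 290.2] 0.58 [0.5244 0.3912 0.006 ]
cell_green [308.8 257.5] 0.49 [0.54   0.3077 0.006 ]
cell_blue [307.5 271.7] 0.44 [0.5314 0.3453 0.006 ]
{'fx': 287.2849113072555, 'fy': 287.2849113072555, 'cx': 317.765313465274, 'cy': 202.24497084061, 'hand_eye': array([[ 1.90653303e-04, -9.65022022e-01, -2.62168763e-01,
         6.68392916e-02],
       [ 9.99999978e-01,  2.07675548e-04, -3.72209807e-05,
         1.29761203e-03],
       [ 9.03651075e-05, -2.62168750e-01,  9.65022040e-01,
        -1.34071047e-01],
       [ 0.00000000e+00,  0.00000000e+00,  0.00000000e+00,
         1.00000000e+00]])}
```

Run:
```python
import cv2
a=cv2.imread('pics/top0.png'); b=cv2.imread('pics/side0.png')
A=cv2.resize(a[160:290,180:480],None,fx=2.66,fy=2.3,interpolation=cv2.INTER_CUBIC)
A=cv2.resize(a[160:280,180:480],(798,319),interpolation=cv2.INTER_CUBIC)
B=cv2.resize(b[240:345,200:500],(798,279),interpolation=cv2.INTER_CUBIC)
import numpy as np
cv2.imwrite('pics/c0.png',np.vstack([A,B]))
```

```text
(no output)
```

View pics/c0.png

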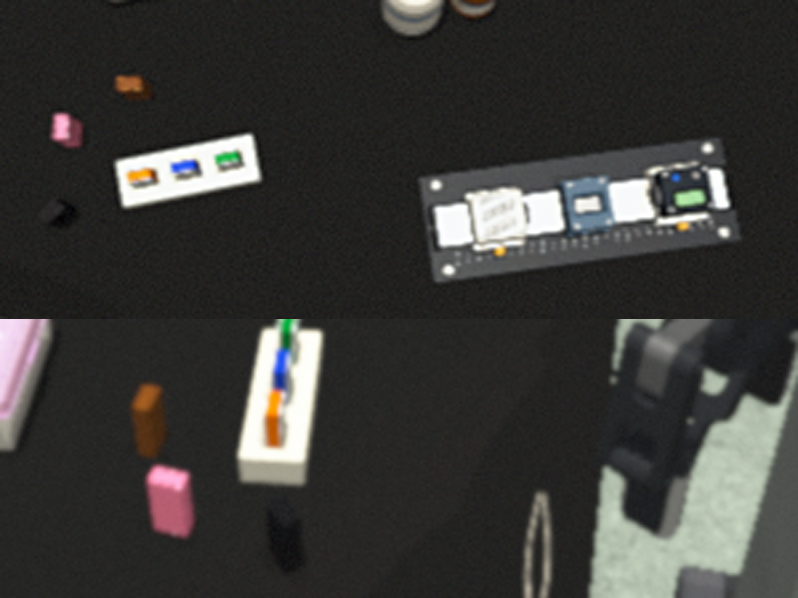

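View pics/side0.png

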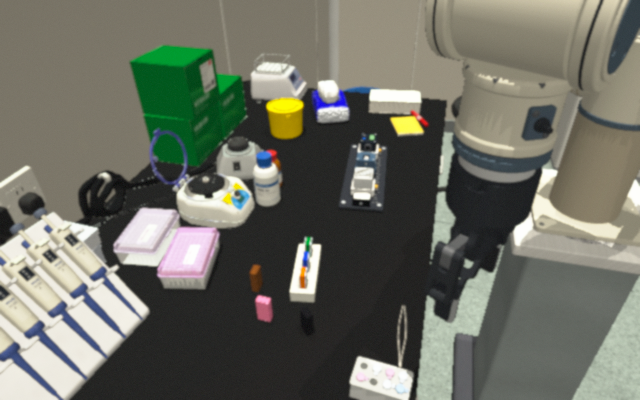

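The amber cell is the orange one at the outer end of the rack, top px (233,226), side px (303,288). The look-alikes are brown (229,192), pink (205,208) and black (202,240), all loose on the bench. I choose the one in the rack and will check it close up with the wrist camera.

```bash
python3 -m handwheel '[[[-0.25,-0.1,0,0,0,0.04,1],[-0.45,-0.2,0,0,0,0.08,1],[-0.65,-0.3,0,0,0,0.12,1],[-0.85,-0.4,0,0,0,0.16,1],[-1,-0.45,0,0,0,0.2,1],[-1,-0.45,0,0,0,0.24,1],[-1,-0.45,0,0,0,0.28,1],[-1,-0.45,0,0,0,0.28,1]]]'
cat > meas.py <<'E'
from h import *
def axes_rect(cam,label,z):
    for r in models.outline_of(cam,label)[:2]:
        c,_=cv2.findContours(r['mask'].astype('uint8'),cv2.RETR_EXTERNAL,cv2.CHAIN_APPROX_NONE)
        c=max(c,key=len)[:,0,:]
        P=np.array([atz(cam,p,z)[:2] for p in c]).astype('float32')
        print(label,round(r['p'],2),'rect',cv2.minAreaRect(P*1000))
E
python3 - <<'E'
from meas import *
print({k:np.round(v,4) for k,v in manip.observe().items() if k in('tcp_pos','tcp_rot','time')})
save('wrist','w1.png')
axes_rect('wrist','cell_rack',.022)
for l in ['cell_amber','cell_green','cell_blue','cell_rack']:
    for r in models.landmark_of('wrist',l)[:3]: print(l,np.round(r['uv'],1),round(r['p'],2),atz('wrist',r['uv'],0 if 'rack' in l else .006).round(4))
for l in ['cell_amber','cell_green','cell_blue']: axes_rect('wrist',l,.051)
E
```

```text
time: 1.7
tcp_pos: [0.4556, 0.343, 0.2394]
tcp_rot: [-0.0, 0.626, 0.78, 0.0]
wrist_force: [-0.3, 0.2, -0.6]
width: 0.0855
grasp_force: 0.0
{'time': np.float64(1.7), 'tcp_pos': array([0.4556, 0.343 , 0.2394]), 'tcp_rot': array([-0.000e+00,  6.259e-01,  7.799e-01,  1.000e-04])}
cell_rack 0.57 rect ((529.7426147460938, 350.95062255859375), (46.25124740600586, 126.16069030761719), 10.351509094238281)
cell_rack 0.32 rect ((534.881591796875, 348.5196228027344), (21.74772071838379, 30.868688583374023), 12.882265090942383)
cell_amber [444.  162.3] 0.9 [0.6076 0.4004 0.006 ]
cell_amber [430.9 107.1] 0.89 [0.5695 0.4605 0.006 ]
cell_amber [379.7 153.6] 0.8 [0.5244 0.3927 0.006 ]
cell_green [371.3 215.9] 0.82 [0.5364 0.3105 0.006 ]
cell_blue [374.8 184.7] 0.65 [0.5293 0.3527 0.006 ]
cell_rack [373.9 186.9] 0.6 [0.5304 0.3486 0.    ]
cell_amber 0.94 rect ((596.8746337890625, 402.1206970214844), (32.440006256103516, 23.060779571533203), 0.012621847912669182)
cell_amber 0.76 rect ((520.1113891601562, 391.0599365234375), (19.37388801574707, 24.440574645996094), 10.976423263549805)
cell_green 0.62 rect ((533.8760986328125, 316.0496826171875), (20.32343292236328, 31.31606101989746), 12.781794548034668)
cell_blue 0.57 rect ((526.5095825195312, 353.4628601074219), (18.539443969726562, 28.103370666503906), 10.534899711608887)
```

View pics/w1.png

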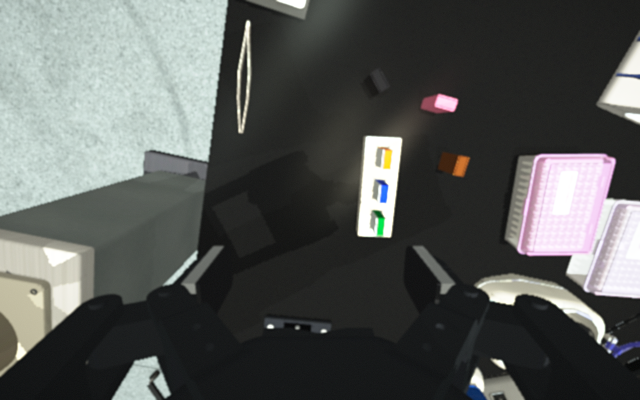

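```bash
python3 -m handwheel '[[[-0.2,0,-0.05,0,0,0,1],[-0.4,-0.05,-0.1,0,0,0.01,1],[-0.6,-0.1,-0.16,0,0,0.02,1],[-0.8,-0.12,-0.16,0,0,0.04,1],[-1,-0.16,-0.16,0,0,0.04,1],[-1,-0.16,-0.16,0,0,0.04,1],[-1,-0.16,-0.16,0,0,0.04,1],[-1,-0.16,-0.16,0,0,0.04,-1]]]'
python3 -m handwheel '[[[-0.15,0,0,0,0,0,-1],[-0.3,0,0,0,0,0,-1],[-0.36,0,0,0,0,0,-1],[-0.36,0,0,0,0,0,-1],[-0.36,0,0,0,0,0,-1],[-0.36,0,0,0,0,0,-1],[-0.36,0,0,0,0,0,-1],[-0.36,0,0,0,0,0,-1]]]'
python3 - <<'E'
from meas import *
save('wrist','w2.png')
axes_rect('wrist','bench',.010); axes_rect('wrist','well',.058)
for l,z in [('well',.058),('bench',0),('lamp_push',.048),('detector_push',.048)]:
    for r in models.landmark_of('wrist',l)[:2]: print(l,np.round(r['uv'],1),round(r['p'],2),atz('wrist',r['uv'],z).round(4))
E
```

```text
time: 2.95
tcp_pos: [0.4709, 0.0918, 0.2794]
tcp_rot: [-0.0, 0.672, 0.74, 0.0]
wrist_force: [0.1, 0.6, 0.1]
width: 0.0731
grasp_force: 0.0
time: 3.75
tcp_pos: [0.4793, 0.0024, 0.2793]
tcp_rot: [-0.0, 0.672, 0.741, 0.0]
wrist_force: [-0.3, -0.8, -1.0]
width: -0.0001
grasp_force: 0.0
bench 0.64 rect ((488.32373046875, -10.720428466796875), (99.33428192138672, 279.93487548828125), 6.349077224731445)
well 0.57 rect ((485.7958068847656, -0.618194580078125), (88.64669799804688, 245.0713348388672), 6.337032318115234)
well [320.6 191.2] 0.61 [ 0.4846 -0.0122  0.058 ]
bench [323.7 188. ] 0.66 [ 0.4906 -0.0203  0.    ]
lamp_push [327.6 105.6] 0.85 [0.4829 0.0917 0.048 ]
lamp_push [322.6 191.2] 0.44 [ 0.4875 -0.0144  0.048 ]
```

View pics/w2.png

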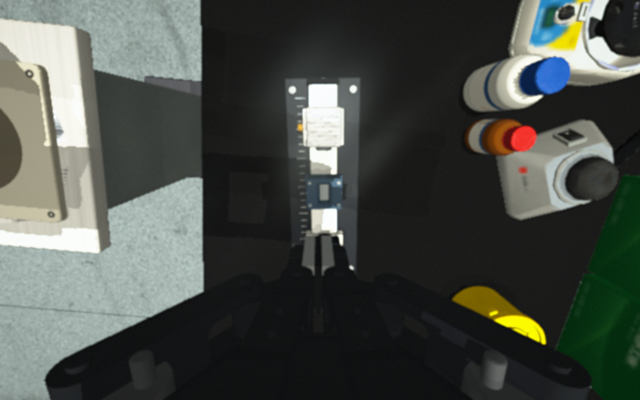

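```bash
python3 -m handwheel '[[[0.18,0,0,0,0,0,-1],[0.36,0.01,0,0,0,0,-1],[0.53,0.016,0.1,0,0,-0.004,-1],[0.53,0.016,0.3,0,0,-0.004,-1],[0.53,0.016,0.5,0,0,-0.004,-1],[0.53,0.016,0.7,0,0,-0.004,-1],[0.53,0.016,0.85,0,0,-0.004,-1],[0.53,0.016,0.924,0,0,-0.004,-1]]]'
python3 - <<'E'
from h import *
save('wrist','w3.png'); save('side','s3.png')
s=manip.observe(); print(s['tcp_pos'],s['wrist_force'])
for l,z in [('well',.058),('lamp_push',.048)]:
    for r in models.landmark_of('wrist',l)[:2]: print(l,np.round(r['uv'],1),round(r['p'],2),atz('wrist',r['uv'],z).round(4))
a=cv2.imread('pics/w3.png'); b=cv2.imread('pics/s3.png')[120:230,300:480]
cv2.imwrite('pics/c3.png',np.vstack([a[200:400],cv2.resize(b,(640,391))]))
E
```

```text
time: 4.9
tcp_pos: [0.4688, 0.1333, 0.0451]
tcp_rot: [-0.001, 0.668, 0.744, -0.002]
wrist_force: [-0.2, -0.6, -0.0]
width: 0.0002
grasp_force: 0.0
[0.46877451 0.1332488  0.04577416] [-1.05639516  0.54720735 -0.31716118]
lamp_push [323.3 339.9] 0.57 [0.4794 0.0859 0.048 ]
```

View pics/c3.png

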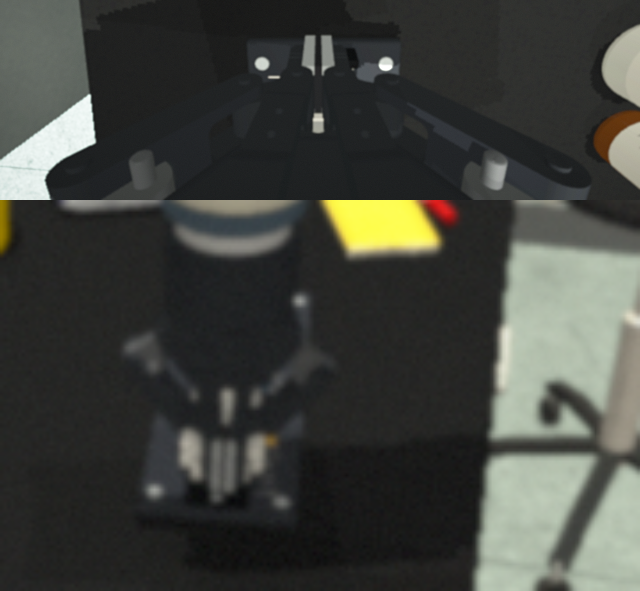

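```bash
python3 -m handwheel '[[[-0.04,0,0,0,0,0,-1],[-0.08,0,0,0,0,0,-1],[-0.12,0,0,0,0,0,-1],[-0.15,0,0,0,0,0,-1],[-0.18,0,0,0,0,0,-1],[-0.2,0,0,0,0,0,-1],[-0.22,0,0,0,0,0,-1],[-0.22,0,0,0,0,0,-1]]]'
```

```text
time: 5.9
tcp_pos: [0.4765, 0.0785, 0.0482]
tcp_rot: [-0.0, 0.668, 0.744, -0.0]
wrist_force: [0.2, 0.6, -0.6]
width: 0.0002
grasp_force: 0.0
```

```bash
python3 -m handwheel '[[[-0.005,0,0,0,0,0,-1],[-0.01,0,0,0,0,0,-1],[-0.015,0,0,0,0,0,-1],[-0.02,0,0,0,0,0,-1],[-0.025,0,0,0,0,0,-1],[-0.03,0,0,0,0,0,-1],[-0.032,0,0,0,0,0,-1],[-0.032,0,0,0,0,0,-1]]]'
```

```text
time: 6.7
tcp_pos: [0.4775, 0.071, 0.0483]
tcp_rot: [0.0, 0.668, 0.744, -0.0]
wrist_force: [-0.6, 0.6, 0.2]
width: 0.0001
grasp_force: 0.2
```

```bash
python3 -m handwheel '[[[-0.004,0,0,0,0,0,-1],[-0.008,0,0,0,0,0,-1],[-0.012,0,0,0,0,0,-1],[-0.016,0,0,0,0,0,-1],[-0.016,0,0,0,0,0,-1],[-0.016,0,0,0,0,0,-1],[-0.016,0,0,0,0,0,-1],[-0.016,0,0,0,0,0,-1]]]'
```

```text
time: 7.5
tcp_pos: [0.4781, 0.0671, 0.0484]
tcp_rot: [0.0, 0.668, 0.744, 0.0]
wrist_force: [-0.5, -0.1, 0.2]
width: -0.0001
grasp_force: 0.0
```

```bash
python3 -m handwheel '[[[-0.004,0,0,0,0,0,-1],[-0.008,0,0,0,0,0,-1],[-0.012,0,0,0,0,0,-1],[-0.016,0,0,0,0,0,-1],[-0.016,0,0,0,0,0,-1],[-0.016,0,0,0,0,0,-1],[-0.016,0,0,0,0,0,-1],[-0.016,0,0,0,0,0,-1]]]'
python3 - <<'E'
from h import *
a=save('side','s4.png')[130:215,320:420]
b=save('wrist','w4.png')[200:400]
cv2.imwrite('pics/c4.png',np.vstack([b,cv2.resize(a,(640,400))[:, :]])[:,:,::-1])
E
```

```text
time: 8.3
tcp_pos: [0.4783, 0.0651, 0.0484]
tcp_rot: [-0.001, 0.668, 0.744, 0.001]
wrist_force: [-2.1, 19.2, 0.5]
width: -0.0001
grasp_force: 9.1
```

View pics/c4.png

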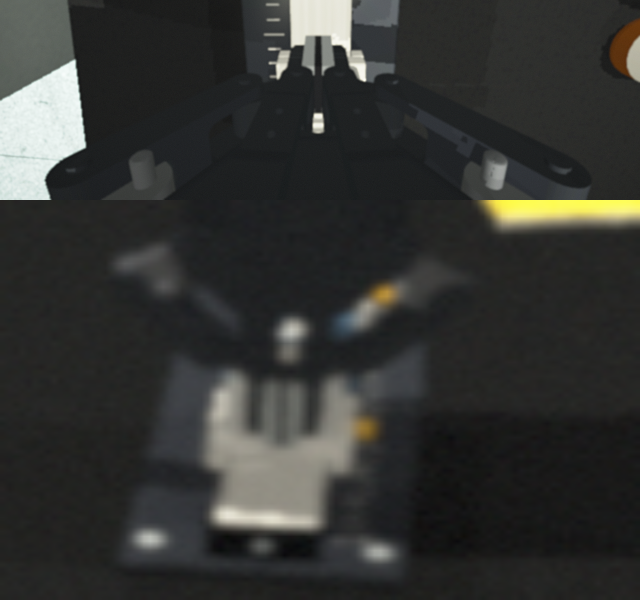

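```bash
python3 -m handwheel '[[[0.04,0,0,0,0,0,-1],[0.05,0,-0.1,0,0,0,-1],[0.04,0,-0.24,0,0,0,-1],[-0.16,0,-0.26,0,0,0,-1],[-0.36,0,-0.26,0,0,0,-1],[-0.56,0,-0.26,0,0,0,-1],[-0.76,0,-0.26,0,0,0,-1],[-0.91,0,-0.26,0,0,0,-1]]]'; python3 -m handwheel '[[[0,0,0.06,0,0,0,-1],[0,0,0.16,0,0,0,-1],[0,0,0.26,0,0,0,-1],[0,0,0.26,0,0,0,-1],[0.04,0,0.26,0,0,0,-1],[0.08,0,0.26,0,0,0,-1],[0.12,0,0.26,0,0,0,-1],[0.14,0,0.26,0,0,0,-1]]]'
```

```text
time: 9.2
tcp_pos: [0.503, -0.1657, 0.1135]
tcp_rot: [0.0, 0.668, 0.744, -0.0]
wrist_force: [0.6, 0.4, 0.4]
width: 0.0004
grasp_force: 0.0
time: 10.0
tcp_pos: [0.4996, -0.127, 0.0493]
tcp_rot: [0.001, 0.667, 0.745, 0.0]
wrist_force: [-0.4, -1.4, 1.4]
width: -0.0003
grasp_force: 0.9
```

```bash
python3 -m handwheel '[[[0.03,0,0,0,0,0,-1],[0.06,0,0,0,0,0,-1],[0.08,0,0,0,0,0,-1],[0.09,0,0,0,0,0,-1],[0.1,0,0,0,0,0,-1],[0.104,0,0,0,0,0,-1],[0.106,0,0,0,0,0,-1],[0.106,0,0,0,0,0,-1]]]'; python3 -m handwheel '[[[0.004,0,0,0,0,0,-1],[0.008,0,0,0,0,0,-1],[0.012,0,0,0,0,0,-1],[0.012,0,0,0,0,0,-1],[0.012,0,0,0,0,0,-1],[0.012,0,0,0,0,0,-1],[0.012,0,0,0,0,0,-1],[0.012,0,0,0,0,0,-1]]]'
```

```text
time: 10.8
tcp_pos: [0.4962, -0.1018, 0.0482]
tcp_rot: [-0.0, 0.668, 0.744, -0.0]
wrist_force: [1.3, -0.3, 0.3]
width: -0.0003
grasp_force: 0.4
time: 11.6
tcp_pos: [0.4958, -0.0987, 0.0483]
tcp_rot: [-0.0, 0.668, 0.744, -0.0]
wrist_force: [0.2, 0.6, 0.2]
width: -0.0
grasp_force: 0.0
```

```bash
python3 -m handwheel '[[[0.004,0,0,0,0,0,-1],[0.008,0,0,0,0,0,-1],[0.012,0,0,0,0,0,-1],[0.012,0,0,0,0,0,-1],[0.012,0,0,0,0,0,-1],[0.012,0,0,0,0,0,-1],[0.012,0,0,0,0,0,-1],[0.012,0,0,0,0,0,-1]]]'
```

```text
time: 12.4
tcp_pos: [0.4957, -0.0975, 0.0483]
tcp_rot: [0.001, 0.668, 0.745, -0.001]
wrist_force: [-1.5, -14.3, -1.5]
width: 0.0003
grasp_force: 6.8
```

```bash
python3 -m handwheel '[[[-0.04,0,0,0,0,0,-1],[-0.04,0,-0.1,0,0,0,-1],[-0.02,0,-0.25,0,0,0,-1],[0.1,0,-0.28,0,0,0,-1],[0.16,0,-0.28,0,0,0,-1],[0.16,0,-0.28,0,0,0,-1],[0.16,0,-0.28,0,0,0,-1],[0.16,0,-0.28,0,0,0,-1]]]'
python3 - <<'E'
from meas import *
s=manip.observe(); print(s['tcp_pos'],s['tcp_rot'])
im=save('wrist','w5.png')
for l,z in [('well',.058),('bench',0),('lamp_push',.048),('detector_push',.048)]:
    for r in models.landmark_of('wrist',l)[:2]: print(l,np.round(r['uv'],1),round(r['p'],2),atz('wrist',r['uv'],z).round(4))
axes_rect('wrist','bench',.01)
cv2.imwrite('pics/c5.png',cv2.resize(im[60:270,190:450],None,fx=2.8,fy=2.8,interpolation=cv2.INTER_CUBIC)[:,:,::-1])
E
```

```text
time: 13.2
tcp_pos: [0.491, -0.0564, 0.1175]
tcp_rot: [-0.001, 0.668, 0.744, -0.0]
wrist_force: [-0.4, -0.0, -1.5]
width: -0.0
grasp_force: 0.0
[ 0.49098541 -0.05638626  0.11753353] [-5.42259500e-04  6.67779245e-01  7.44359056e-01 -4.26256041e-04]
bench [322.4 156. ] 0.59 [ 0.4909 -0.0154  0.    ]
lamp_push [323.3  49.6] 0.74 [0.4826 0.0571 0.048 ]
detector_push [319.3 254.3] 0.61 [ 0.4957 -0.0857  0.048 ]
bench 0.8 rect ((489.4876708984375, -16.1651611328125), (99.8643798828125, 230.6854248046875), 6.181891441345215)
```

View pics/c5.png

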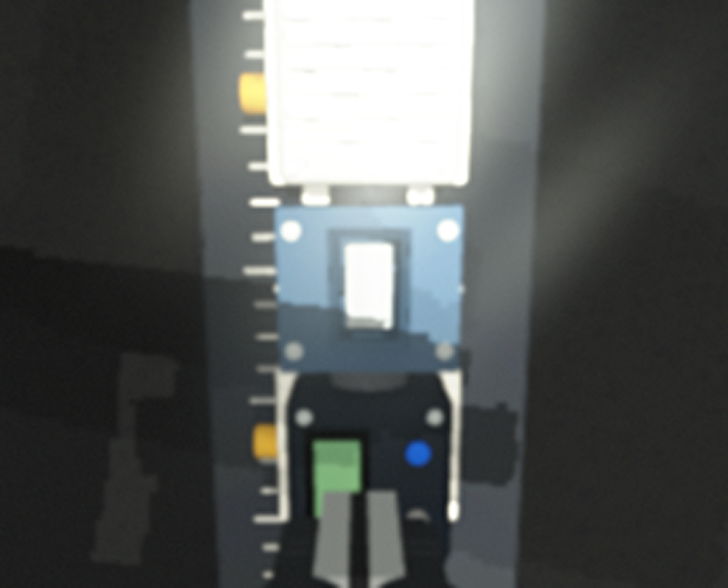

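```bash
python3 -m handwheel '[[[0.1,0.02,-0.05,0,0,0,-1],[0.28,0.1,-0.05,0,0,0,-1],[0.46,0.16,-0.05,0,0,-0.01,-1],[0.64,0.22,-0.05,0,0,-0.02,-1],[0.82,0.28,-0.05,0,0,-0.023,0],[1,0.327,-0.05,0,0,-0.023,0.5],[1,0.327,-0.05,0,0,-0.023,1],[1,0.327,-0.05,0,0,-0.023,1]]]'; python3 -m handwheel '[[[0.15,0,0,0,0,0,1],[0.3,0,0,0,0,0,1],[0.45,0,0,0,0,0,1],[0.58,0,0,0,0,0,1],[0.58,0.02,0,0,0,0,1],[0.58,0.04,0,0,0,0,1],[0.58,0.04,0,0,0,0,1],[0.58,0.04,0,0,0,0,1]]]'
python3 - <<'E'
from meas import *
s=manip.observe(); print(s['tcp_pos'],s['tcp_rot'])
im=save('wrist','w6.png')
for l in ['cell_amber','cell_green','cell_blue','cell_rack']:
    for r in models.landmark_of('wrist',l)[:3]: print(l,np.round(r['uv'],1),round(r['p'],2),atz('wrist',r['uv'],0 if 'rack' in l else .006).round(4))
axes_rect('wrist','cell_rack',.022)
cv2.imwrite('pics/c6.png',cv2.resize(im[40:250,190:450],None,fx=2.8,fy=2.8,interpolation=cv2.INTER_CUBIC)[:,:,::-1])
E
```

```text
time: 14.3
tcp_pos: [0.5453, 0.2021, 0.1305]
tcp_rot: [-0.0, 0.64, 0.769, -0.0]
wrist_force: [-0.4, -0.5, -0.3]
width: 0.0581
grasp_force: 0.0
time: 15.1
tcp_pos: [0.5298, 0.344, 0.1307]
tcp_rot: [-0.0, 0.641, 0.767, -0.0]
wrist_force: [-0.2, 0.5, -0.1]
width: 0.0855
grasp_force: 0.0
[0.5297767  0.34399274 0.13065986] [-7.65840695e-05  6.41326394e-01  7.67268075e-01 -3.89115380e-04]
cell_amber [323.2 149.6] 0.87 [0.5264 0.3904 0.006 ]
cell_amber [390.9  77.2] 0.86 [0.5711 0.4591 0.006 ]
cell_amber [303.3  47.9] 0.72 [0.4955 0.4679 0.006 ]
cell_green [321.5 232.3] 0.59 [0.5392 0.3132 0.006 ]
cell_blue [323.5 191.7] 0.62 [0.5337 0.3532 0.006 ]
cell_rack [321.8 193. ] 0.63 [0.5326 0.3506 0.    ]
cell_rack 0.69 rect ((532.1661987304688, 350.85687255859375), (42.10866928100586, 125.75083923339844), 10.256897926330566)
```

View pics/c6.png

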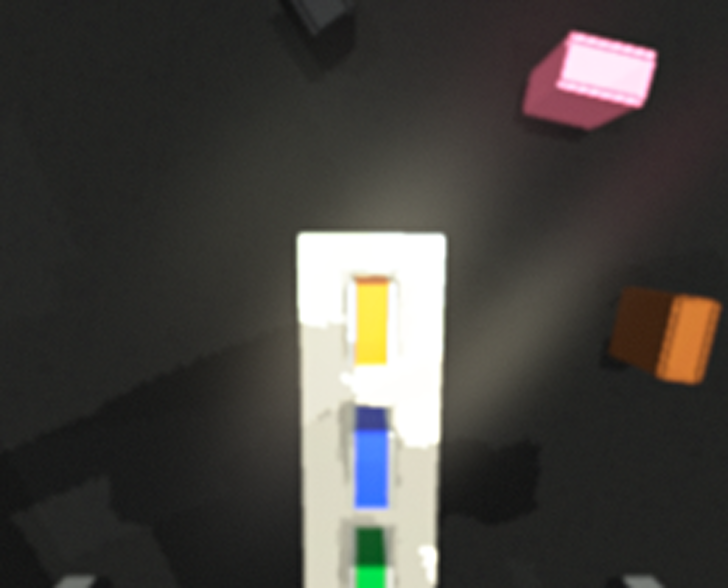

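Wrist view: amber cell top at px (322.9,155), standing in the rack's outer slot. Brown (at right), pink (top right) and black (top) are all loose. The choice is confirmed.

```bash
python3 -m handwheel '[[[0.08,0.01,0,0,0,0,0],[0.16,0.014,0,0,0,0,0],[0.185,0.014,0.05,0,0,0,0],[0.185,0.014,0.15,0,0,0,0],[0.185,0.014,0.25,0,0,0,0],[0.185,0.014,0.33,0,0,0,0],[0.185,0.014,0.37,0,0,0,0],[0.185,0.014,0.37,0,0,0,0]]]' 40; python3 -m handwheel '[[[0,0,0,0,0,0,-0.4],[0,0,0,0,0,0,-0.6],[0,0,0,0,0,0,-0.9],[0,0,0,0,0,0,-1],[0,0,0,0,0,0,-1],[0,0,0,0,0,0,-1],[0,0,0,0,0,0,-1],[0,0,0,0,0,0,-1]]]' 40
```

```text
time: 16.2
tcp_pos: [0.5231, 0.3916, 0.0361]
tcp_rot: [-0.0, 0.64, 0.768, -0.002]
wrist_force: [-0.8, 1.0, -0.0]
width: 0.0422
grasp_force: 0.0
time: 17.0
tcp_pos: [0.5252, 0.3924, 0.0395]
tcp_rot: [0.0, 0.641, 0.768, 0.001]
wrist_force: [-0.6, -0.1, 6.5]
width: 0.0113
grasp_force: 41.4
```

```bash
python3 -m handwheel '[[[0,0,-0.02,0,0,0,-1],[0,0,-0.06,0,0,0,-1],[0,0,-0.12,0,0,0,-1],[0,0,-0.2,0,0,0,-1],[0,0,-0.28,0,0,0,-1],[0,0,-0.34,0,0,0,-1],[0,0,-0.34,0,0,0,-1],[0,0,-0.34,0,0,0,-1]]]'
python3 - <<'E'
from meas import *
s=manip.observe(); print(s['tcp_pos'],s['tcp_rot'])
im=save('wrist','w7.png')
for c in ['wrist']:
  for r in models.outline_of(c,'cell_amber')[:3]: print(np.round(r['extent'],1),r['p'])
  for r in models.landmark_of(c,'cell_amber')[:3]: print(np.round(r['uv'],1),r['p'])
E
```

```text
time: 17.8
tcp_pos: [0.5245, 0.3918, 0.1237]
tcp_rot: [0.0, 0.641, 0.768, 0.0]
wrist_force: [-1.1, -0.8, -0.4]
width: 0.0113
grasp_force: 40.6
[0.52449467 0.39182814 0.12367302] [5.87039714e-05 6.40507814e-01 7.67951601e-01 2.73216777e-04]
[317.4 261.9  23.8  76. ] 0.95
[294.5 108.8  25.7  35.5] 0.66
[393.4 138.6  43.9  19.2] 0.6
[298.5 107.6] 0.96
[318.2 238.6] 0.6
[388.2 137.5] 0.59
```

Run:
```python
import cv2
im=cv2.imread('pics/w7.png')
cv2.imwrite('pics/c7.png',cv2.resize(im[200:320,270:370],(500,600),interpolation=cv2.INTER_CUBIC))
```

```text
(no output)
```

View pics/c7.png

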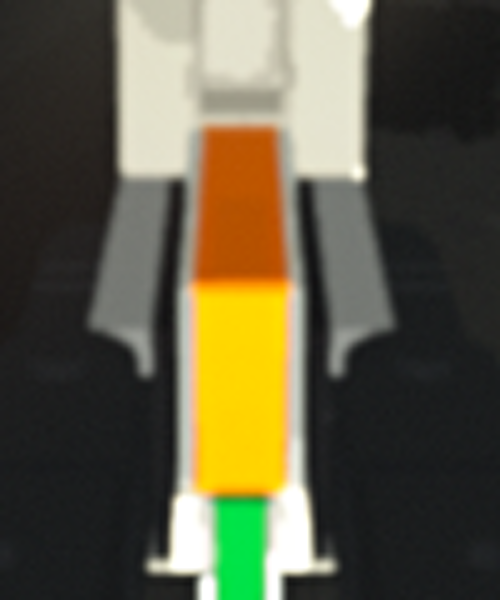

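```bash
python3 -m handwheel '[[[-0.08,-0.02,0,0,0,0,-1],[-0.22,-0.06,0,0,0,0,-1],[-0.37,-0.1,0,0,0,0,-1],[-0.52,-0.14,0,0,0,0,-1],[-0.67,-0.18,0,0,0,0,-1],[-0.82,-0.22,0,0,0,0,-1],[-0.94,-0.26,0,0,0,0,-1],[-1,-0.273,0,0,0,0,-1]]]'; python3 -m handwheel '[[[-0.1,-0.03,0,0,0,0,-1],[-0.25,-0.07,0,0,0,0.01,-1],[-0.4,-0.11,0,0,0,0.023,-1],[-0.5,-0.14,0,0,0,0.023,-1],[-0.55,-0.15,0,0,0,0.023,-1],[-0.569,-0.156,0,0,0,0.023,-1],[-0.569,-0.156,0,0,0,0.023,-1],[-0.569,-0.156,0,0,0,0.023,-1]]]'
python3 - <<'E'
from h import *
s=manip.observe(); print(s['tcp_pos'],s['tcp_rot'])
im=save('wrist','w8.png')
cv2.imwrite('pics/c8.png',cv2.resize(im[170:290,260:380],(600,600),interpolation=cv2.INTER_CUBIC)[:,:,::-1])
E
```

```text
time: 18.75
tcp_pos: [0.5008, 0.1313, 0.1224]
tcp_rot: [-0.001, 0.641, 0.767, -0.001]
wrist_force: [0.6, 0.2, -0.6]
width: 0.0115
grasp_force: 40.6
time: 19.55
tcp_pos: [0.4896, -0.0124, 0.1232]
tcp_rot: [-0.0, 0.668, 0.745, 0.0]
wrist_force: [0.3, 0.2, -1.4]
width: 0.0116
grasp_force: 40.6
[ 0.48964681 -0.01240024  0.12322346] [-7.76881844e-05  6.67512380e-01  7.44598693e-01  5.98484826e-05]
```

```bash
python3 -m handwheel '[[[-0.004,0,0.03,0,0,0,-1],[-0.004,0,0.06,0,0,0,-1],[-0.004,0,0.08,0,0,0,-1],[-0.004,0,0.09,0,0,0,-1],[-0.004,0,0.096,0,0,0,-1],[-0.004,0,0.096,0,0,0,-1],[-0.004,0,0.096,0,0,0,-1],[-0.004,0,0.096,0,0,0,-1]]]'
python3 - <<'E'
from h import *
s=manip.observe(); print(s['tcp_pos'],s['tcp_rot'])
im=save('wrist','w9.png')
cv2.imwrite('pics/c9.png',cv2.resize(im[170:290,260:380],(780,600),interpolation=cv2.INTER_CUBIC)[:,:,::-1])
E
```

```text
time: 20.4
tcp_pos: [0.4897, -0.0143, 0.0995]
tcp_rot: [0.0, 0.668, 0.744, 0.0]
wrist_force: [-0.0, 0.8, 0.7]
width: 0.0113
grasp_force: 40.6
[ 0.48973423 -0.01429315  0.09953838] [1.86759677e-04 6.67841154e-01 7.44303792e-01 1.53846904e-04]
```

View pics/c9.png

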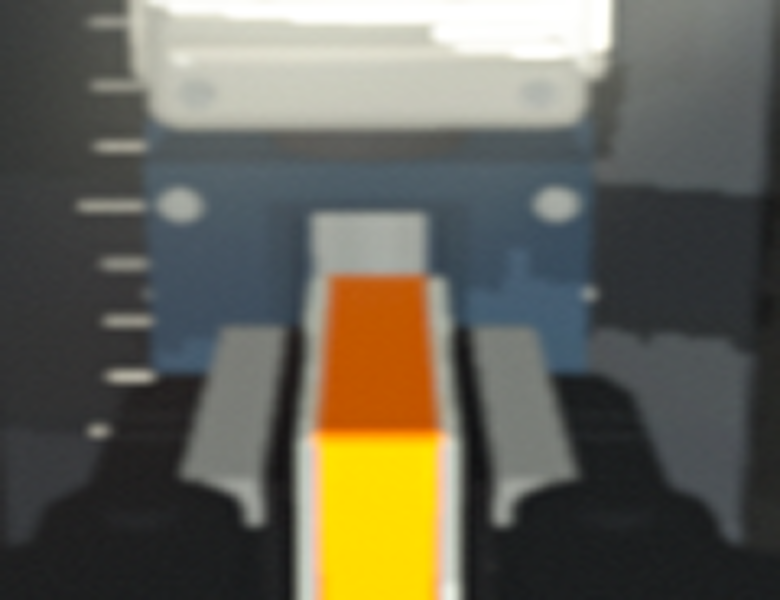

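```bash
python3 -m handwheel '[[[0.009,-0.0045,0,0,0,0,-1],[0.009,-0.0045,0.008,0,0,0,-1],[0.009,-0.0045,0.016,0,0,0,-1],[0.009,-0.0045,0.024,0,0,0,-1],[0.009,-0.0045,0.032,0,0,0,-1],[0.009,-0.0045,0.038,0,0,0,-1],[0.009,-0.0045,0.044,0,0,0,-1],[0.009,-0.0045,0.044,0,0,0,-1]]]'; python3 -c "
from h import *
s=manip.observe();print(s['wrist_force'],s['ft_torque'],s['tcp_pos'])"
```

```text
time: 21.25
tcp_pos: [0.488, -0.0122, 0.0881]
tcp_rot: [-0.0, 0.668, 0.744, -0.0]
wrist_force: [-0.1, 0.2, -0.2]
width: 0.0112
grasp_force: 40.6
[-0.12790395  0.18569094 -0.18248501] [ 0.0113089  -0.01923012 -0.00911298] [ 0.48803417 -0.01215128  0.08806836]
```

```bash
python3 -m handwheel '[[[0,0,0.006,0,0,0,-1],[0,0,0.012,0,0,0,-1],[0,0,0.018,0,0,0,-1],[0,0,0.024,0,0,0,-1],[0,0,0.03,0,0,0,-1],[0,0,0.036,0,0,0,-1],[0,0,0.036,0,0,0,-1],[0,0,0.036,0,0,0,-1]]]'; python3 -c "
from h import *
s=manip.observe();print(s['wrist_force'],s['ft_torque'],s['tcp_pos'])"
```

```text
time: 22.05
tcp_pos: [0.4882, -0.0122, 0.0794]
tcp_rot: [0.0, 0.668, 0.744, -0.0]
wrist_force: [-0.9, 0.1, 1.2]
width: 0.0121
grasp_force: 40.9
[-0.8996452   0.09279437  1.17950429] [-0.07480549  0.16012713 -0.02798939] [ 0.48820066 -0.01216602  0.0793801 ]
```

```bash
python3 -m handwheel '[[[0,0,0.006,0,0,0,-1],[0,0,0.012,0,0,0,-1],[0,0,0.018,0,0,0,-1],[0,0,0.024,0,0,0,-1],[0,0,0.03,0,0,0,-1],[0,0,0.034,0,0,0,-1],[0,0,0.034,0,0,0,-1],[0,0,0.034,0,0,0,-1]]]'; python3 -c "
from h import *
s=manip.observe();print(s['wrist_force'],s['ft_torque'],s['tcp_pos'])"
```

```text
time: 22.85
tcp_pos: [0.4882, -0.0122, 0.0708]
tcp_rot: [0.0, 0.668, 0.744, 0.0]
wrist_force: [-1.0, -0.1, 3.1]
width: 0.0116
grasp_force: 41.1
[-0.99578765 -0.0787285   3.09712466] [ 0.04171894  0.19090865 -0.04900883] [ 0.48821361 -0.01216715  0.07084354]
```

Creep to the stop.

```bash
python3 -m handwheel '[[[0,0,0.002,0,0,0,-1],[0,0,0.004,0,0,0,-1],[0,0,0.006,0,0,0,-1],[0,0,0.007,0,0,0,-1],[0,0,0.007,0,0,0,-1],[0,0,0.007,0,0,0,-1],[0,0,0.007,0,0,0,-1],[0,0,0.007,0,0,0,-1]]]'; python3 -c "
from h import *
s=manip.observe();print(s['wrist_force'],s['ft_torque'],s['tcp_pos'])"
```

```text
time: 23.65
tcp_pos: [0.4883, -0.0122, 0.0694]
tcp_rot: [0.0, 0.668, 0.744, 0.0]
wrist_force: [-0.9, 0.7, 7.9]
width: 0.0116
grasp_force: 41.8
[-0.92056798  0.68695126  7.89410727] [-0.02232837  0.42259283 -0.04456612] [ 0.48826097 -0.01217031  0.06940993]
```

```bash
python3 -m handwheel '[[[0,0,0.002,0,0,0,-1],[0,0,0.002,0,0,0,-1],[0,0,0.002,0,0,0,-1],[0,0,0.002,0,0,0,-1],[0,0,0.002,0,0,0,-1],[0,0,0.002,0,0,0,-1],[0,0,0.002,0,0,0,-1],[0,0,0.002,0,0,0,-1]]]'
python3 - <<'E'
from h import *
s=manip.observe();print(s['wrist_force'],s['tcp_pos'])
for c in ['wrist','side','top']:
  save(c,c+'10.png')
  for l in ['cell_amber','lamp_push','detector_push','cell_green','cell_blue']:
    for r in models.landmark_of(c,l)[:2]: print(c,l,np.round(r['uv'],1),round(r['p'],2),atz(c,r['uv'],{'cell_amber':.036,'cell_green':.006,'cell_blue':.006}.get(l,.048)).round(4))
E
```

```text
time: 24.45
tcp_pos: [0.4883, -0.0122, 0.0693]
tcp_rot: [0.0, 0.668, 0.744, 0.0]
wrist_force: [-3.6, 0.8, 14.0]
width: 0.0117
grasp_force: 42.6
[-3.5716291   0.8166345  14.02141347] [ 0.48829376 -0.01215378  0.06931658]
wrist cell_amber [314.8 240.8] 0.57 [ 0.4869 -0.0152  0.036 ]
wrist lamp_push [321.2 123.2] 0.9 [0.4829 0.0558 0.048 ]
wrist lamp_push [318.9 241.3] 0.33 [ 0.4889 -0.0102  0.048 ]
side cell_amber [268.4 318.9] 0.8 [0.5522 0.4898 0.036 ]
side cell_amber [303.4 331.3] 0.66 [0.4911 0.4987 0.036 ]
side lamp_push [363.8 176.6] 0.65 [0.4797 0.0615 0.048 ]
side lamp_push [366.7 156.9] 0.46 [ 0.4894 -0.0279  0.048 ]
side detector_push [369.7 142.6] 0.4 [ 0.4952 -0.1017  0.048 ]
side detector_push [305.8 269.7] 0.18 [0.5222 0.3813 0.048 ]
side cell_green [307.  260.2] 0.6 [0.5412 0.3158 0.006 ]
side cell_blue [306.5 273.8] 0.73 [0.5317 0.351  0.006 ]
top cell_amber [231.7 197. ] 0.66 [0.5978 0.3914 0.036 ]
top cell_amber [205.9 207.5] 0.53 [0.573  0.4539 0.036 ]
top lamp_push [368.1 238.9] 0.57 [0.4853 0.0612 0.048 ]
top cell_green [270.4 221.4] 0.52 [0.5392 0.2998 0.006 ]
top cell_blue [251.9 224.5] 0.62 [0.5324 0.3462 0.006 ]
```

Pressing 0.5 mm further moved the cell only 0.1 mm while the force rose 6 N, and the height matches the fully pressed position. The cell is on the stop, the heads are home and the other cells are in place.

```bash
python3 -c "
from rig import manip
print(manip.sign_off())"
```

```text
the job is handed in; nothing more can be done
None
```

I handed the job in at about 24 s of the 54 s allowed. Both heads are home against the holder, the amber cell is pressed to the stop in the well and still gripped at about 42 N, and the green and blue cells are still in the rack; the judge's result was not shown.

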